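# File the sawn edge of a plate in the bench vice

## Task

Take the flat file by its grip and dress the top edge of the steel plate that stands in the vice with two forward strokes, straight across the edge and tip first, away from the robot, each from near the tip to near the heel of the blade, pressing lightly all along. Lift the file about 2 cm clear of the plate each time you bring it back: never drag it backwards on the edge. Then lay it down again on the black rubber mat, sole down, and let go.

Things in the scene. Friction and masses are not known exactly. Their poses are not given: they have to be found in the camera images.
- file: Flat file: bare steel blade 200 x 30 x 8 mm thick (plus a 14 mm narrower nose at the tip, +x), on its middle a wooden grip rib 100 long x 26 wide x 42 high, top 50 mm above the sole, to grasp across the 26 mm from above. 0.28-0.46 kg. Origin: centre of the 200 mm blade on its sole, under the grip's middle; x to the tip, z up. Lies sole down on the mat, tip away from the robot within 20 deg.
- file_tip (a point): Point on the file's sole at the tip end of the 200 mm blade, 100 mm ahead (+x) of its origin.
- edge (a point): Middle of the plate's top edge at rest, 145 mm above the bench. The steel plate stands in the red vice; its edge is 80 mm long (y), 6 mm thick (x). x: level, the forward stroke direction, away from the robot within 17 deg; z up. The vice's jaws, 120 mm wide, reach 51 mm back and 66 mm forward of the edge and end 35 mm below it; nothing near is higher.
- plate (a joint): How far the plate gives in the vice's soft jaw liners, in m: 0 at rest, positive when the file's friction pushes it forward, negative when dragged back. Springy, 800 N/m (4 N of friction moves it 5 mm), stops at 8 mm either way; rigid downwards. A stroke bears while this is over 0.001; below -0.003 the file has been dragged back.
- mat: Fixed black rubber mat, 360 (x) x 460 (y) x 3 mm; origin: centre of its underside on the bench top. On it, in any order, lie the file and two tools not wanted, with the same wooden grip: a wire brush (140 x 44 mm wooden back over dark bristles) and a cork-soled rubbing block (110 x 50 mm). Only the file has a thin steel blade reaching 50 mm out at both ends of the grip.
There are look-alikes about, which are no part of the job. What is shaped like the file but blue is not meant.

How it is judged:
By the outcome, as a careful person would: the job done as asked, in the order asked, and still so for the second after the job is handed in, with the robot touching nothing.
It also fails if it takes over 56 s, if anything falls off the work surface, if the arm or the gripper's body presses on something with over 40 N, if the wrist force passes 120 N, or if a joint passes its speed limit or range.

## Robot

A 7-joint arm with a two-finger parallel gripper is mounted at the origin on the work surface. World frame = base frame: x ahead of the robot, y to its left, z up, the work surface at z = 0. Lengths are in m, angles in rad, forces in N, time in s.
With the tool pointing down it reaches from about 0.4 to 0.85 m from the base axis. Payload 4.4 kg.
Tool frame: the origin (TCP) lies at the very end of the fingers, on their centre line; the grasp point (between the pads) lies 19 mm behind it; z points along the fingers, y is the line along which they close (so a half turn about z gives the same grasp; the last joint's range is limited). The gripper opens to 94 mm and grips with 3 to 60 N. Pads are 16 mm wide; open, the fingers measure 119 mm over their backs; the gripper's body (75 mm by 177 mm) begins 78 mm behind the grasp point.
Start: joints at [1.188, 0.628, 0.038, 1.517, -0.027, 0.996, -0.02], TCP at [0.203, -0.618, 0.205] pointing down, gripper open.
Joint ranges: [-3.06, 3.06], [-0.37, 2.12], [-1.25, 1.32], [0.18, 2.47], [-1.1, 4.24], [0.23, 1.98], [-2.94, 2.94]. Speed limits (rad/s): [2.57, 2.57, 3.14, 3.14, 3.14, 3.14, 3.14].

## Interface

Orientations are given as a unit quaternion [w, x, y, z].
In Python, from plant import arm gives the robot as it stands. Calls block until the motion is done:
- arm.move_to(position, orientation): joint-space move of the TCP to a pose.
- arm.move_linear(position, rot=None, velocity=0.15): straight line of the TCP; rot=None keeps the orientation; velocity is the mean speed in m/s.
- arm.goto_joints(angles): joint-space move.
- arm.command_gripper(opening): opening from 0.0 (shut) to 1.0 (fully open); the grip force is fixed at half the most; returns when the fingers have stopped.
- arm.hold(seconds).
- arm.ik(position, orientation): joint angles nearest the present ones, or None.
- arm.camera(name): name is "scene" or "top" or "wrist"; returns the picture (400x640x3 uint8, red, green, blue); there is no depth.
- arm.camera_info(name): a dict with "intrinsics" (3x3 intrinsics, pixels), "pose" (4x4, takes a point from camera to world coordinates); the wrist camera has in their place "hand_eye" (4x4, takes a point from camera to tool coordinates, whose origin is the TCP and whose axes are the flange's). Camera axes: x right, y down, z forward; pixel columns grow to the right and rows downward; lengths in m; the calibration is good to about 2 mm. A picture is of the moment at which its call begins: read the wrist's pose just before it. camera_info takes no time and is no camera call.
A pose or a line that the arm cannot do raises arm.MotionError and nothing moves.
- arm.sign_off(): hands the job in; it is judged then, once.
Readings, each from a call of its own:
- arm.get_time_s(): time.
- arm.get_joint_positions(): joint angles.
- arm.get_joint_velocities(): joint speeds.
- arm.get_tau(): joint torques, N m.
- arm.get_eef_pos(): TCP position.
- arm.get_ee_rot(): TCP orientation.
- arm.get_contact_force(): force on the tool from outside, world axes, zero at the start.
- arm.get_wrist_torque(): the same for the moment, N m.
- arm.get_gripper_width(): opening from 0.0 (shut) to 1.0 (fully open).
- arm.get_finger_force(): force on a finger pad.
Only numpy, scipy, OpenCV 4.12 (cv2) and the standard library are available. Lean on these libraries where they do the work, as an engineer would, in place of code of your own. Each camera call takes 0.05 s, during which the arm holds its last target. There are 200 camera calls.

## Working session

There is one attempt and no reset: what is moved stays moved. The work goes in short steps, each a Python script; the robot and the scene stay as the last script left them, time stands still between calls to the robot, and variables do not carry over. Pictures are saved under pics/ and viewed, at most 10 in all, crops included, and the job is handed in when it is done.

```bash
mkdir -p pics; python3 - <<'E'
from plant import arm
import cv2,numpy as np
for n in("scene","top"):
    cv2.imwrite(f"pics/{n}0.png",arm.camera(n)[:,:,::-1]); i=arm.camera_info(n); print(n,np.round(i["intrinsics"],1).tolist(),np.round(i["pose"],4).tolist())
print(arm.camera_info("wrist")["hand_eye"],arm.get_ee_rot(),arm.get_time_s())
E
```

```text
scene [[366.5, 0.0, 317.1], [0.0, 366.5, 200.5], [0.0, 0.0, 1.0]] [[0.3427, 0.7928, -0.5041, 1.091], [0.9394, -0.2872, 0.187, -0.4392], [0.0035, -0.5376, -0.8432, 1.064], [0.0, 0.0, 0.0, 1.0]]
top [[400.5, 0.0, 317.5], [0.0, 400.5, 196.3], [0.0, 0.0, 1.0]] [[-0.018, -0.9954, 0.0941, 0.4002], [-0.9998, 0.0177, -0.0043, -0.2091], [0.0026, -0.0941, -0.9956, 1.481], [0.0, 0.0, 0.0, 1.0]]
[[ 4.05643166e-06 -9.58332184e-01 -2.85656131e-01  8.33893142e-02]
 [ 9.99999998e-01 -1.52661469e-05  6.54159650e-05  6.46946860e-04]
 [-6.70510931e-05 -2.85656131e-01  9.58332182e-01 -1.79369117e-01]
 [ 0.00000000e+00  0.00000000e+00  0.00000000e+00  1.00000000e+00]] [-7.91988038e-04  9.87479053e-01  1.57748144e-01 -1.22075694e-04] 0.1
```

View pics/scene0.png

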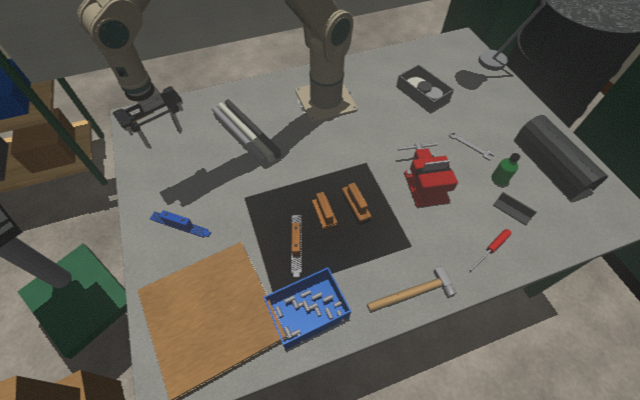

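View pics/top0.png

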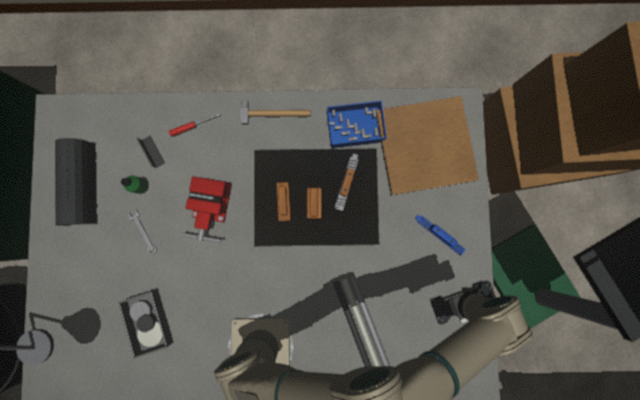

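The file is the wooden grip with a steel blade: top (346,182), scene (296,245). Things that could be mistaken for it, in top pixels: the two bladeless grips on the mat at (283,201) and (314,203), and the blue file at (440,233). The vice is at top (208,200). Next I'll take close wrist views of the file and vice.

```bash
cat > h.py <<'E'
from plant import arm
import cv2,numpy as np
from scipy.spatial.transform import Rotation as Ro
def q2R(q): return Ro.from_quat([q[1],q[2],q[3],q[0]]).as_matrix()
def down(yaw,pitch=0):
    """tool z down, tool x along world yaw; pitch>0 lifts the tool x end"""
    c,s=np.cos(yaw),np.sin(yaw)
    R=np.array([[c,s,0],[s,-c,0],[0,0,-1.]])@Ro.from_euler('y',pitch).as_matrix()
    x,y,z,w=Ro.from_matrix(R).as_quat(); return np.array([w,x,y,z])
def campose(n):
    i=arm.camera_info(n)
    if n!="wrist": return np.array(i["intrinsics"]),np.array(i["pose"])
    T=np.eye(4);T[:3,:3]=q2R(arm.get_ee_rot());T[:3,3]=arm.get_eef_pos()
    return np.array(i["intrinsics"]),T@np.array(i["hand_eye"])
def cast(K,T,uv,z):
    uv=np.atleast_2d(np.asarray(uv,float)); d=np.c_[uv,np.ones(len(uv))]@np.linalg.inv(K).T@T[:3,:3].T
    return T[:3,3]+d*((z-T[2,3])/d[:,2])[:,None]
def proj(K,T,P):
    p=(np.atleast_2d(P)-T[:3,3])@T[:3,:3]@K.T; return p[:,:2]/p[:,2:]
def snap(n,f):
    K,T=campose(n); im=arm.camera(n); cv2.imwrite(f"pics/{f}.png",im[:,:,::-1]); np.savez(f"pics/{f}.npz",K=K,T=T); return im,K,T
E
python3 - <<'E'
from h import *
K,T=campose("top")
f=cast(K,T,[[353,156],[340,209],[346,182]],.01); v=cast(K,T,[[208,197],[230,198],[187,194]],.14)
print(f,v,cast(K,T,[[255,150],[378,149],[378,244],[255,245]],.003))
d=f[0]-f[1]; ya=np.arctan2(d[1],d[0]); print(ya)
c=f[2]
arm.move_to([c[0]-.04,c[1],.28],down(ya)); snap("wrist","wf"); print(arm.get_joint_positions(),arm.get_time_s())
c=v[0]
arm.move_to([c[0]-.03,c[1],.36],down(0)); snap("wrist","wv"); print(arm.get_joint_positions(),arm.get_time_s(),campose("wrist")[0])
E
```

```text
[[ 0.68782876 -0.35063154  0.01      ]
 [ 0.49096921 -0.29758863  0.01      ]
 [ 0.59067458 -0.32213711  0.01      ]] [[0.53122753 0.15289417 0.14      ]
 [0.52654148 0.07900476 0.14      ]
 [0.5426132  0.22352489 0.14      ]] [[ 0.71840091  0.01530741  0.003     ]
 [ 0.71417766 -0.44578241  0.003     ]
 [ 0.36040079 -0.43438026  0.003     ]
 [ 0.36489812  0.01647486  0.003     ]]
-0.26319488027486676
[ 0.3823222   0.55012574  0.1777336   1.45805373 -0.10077954  1.14273871
 -1.25999834] 1.8417
[-3.51651578e-01  3.01232339e-01  6.14874107e-03  1.62980155e+00
 -1.27707079e-03  1.21099412e+00 -1.91865246e+00] 3.6583 [[302.22839281   0.         319.81146376]
 [  0.         302.22839281 202.7714547 ]
 [  0.           0.           1.        ]]
```

View pics/wf.png

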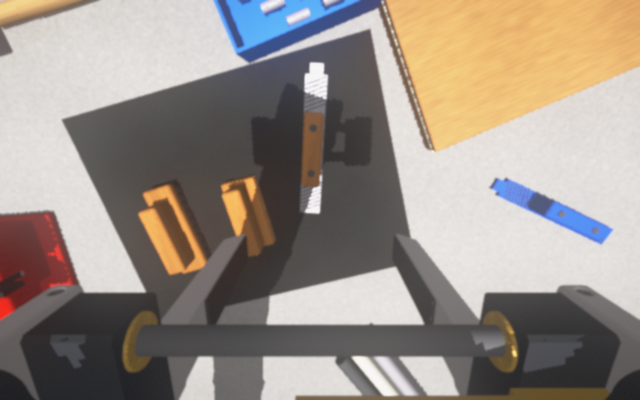

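View pics/wv.png

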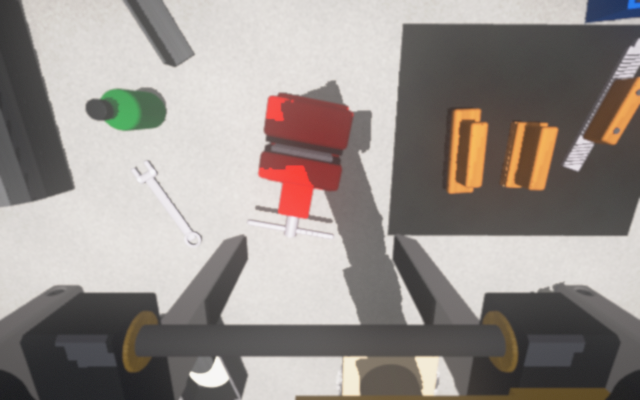

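wf.png shows the file with bright blade ends at (316,75) and (311,200), and the grip centre at (313,150). wv.png shows the plate as a grey bar from (272,146) to (335,157) between the red jaws. I'll enlarge both in one close crop.

```bash
python3 - <<'E'
import cv2,numpy as np
a=cv2.imread("pics/wv.png")[125:180,255:355]; b=cv2.imread("pics/wf.png")[50:225,270:360]
A=cv2.resize(a,None,fx=5,fy=5,interpolation=0); B=cv2.resize(b,None,fx=3,fy=3,interpolation=0)
o=np.zeros((525,790,3),np.uint8); o[:275,:500]=A; o[:525,510:780]=B
s=cv2.imread("pics/scene0.png")[145:190,400:460]; o[280:505,:300]=cv2.resize(s,None,fx=5,fy=5,interpolation=0)
cv2.imwrite("pics/crop1.png",o)
E
```

```text
(no output)
```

View pics/crop1.png

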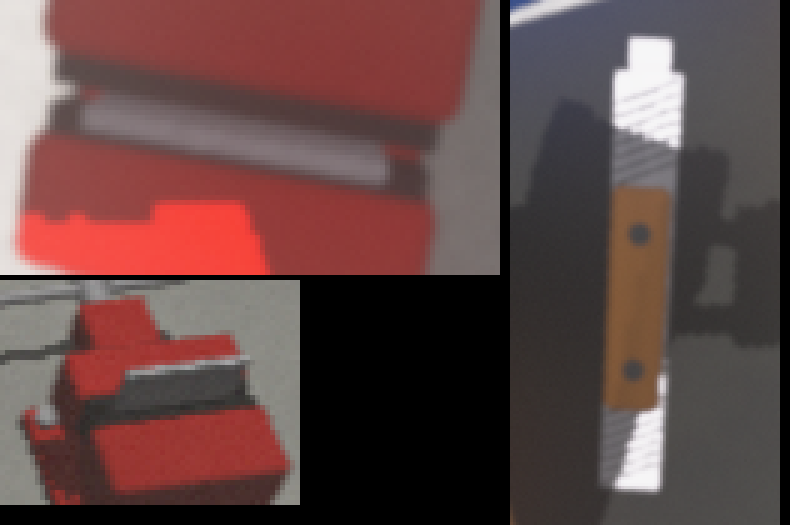

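The crop confirms the file: a hatched steel blade with a narrow nose at both grip ends. It also shows the lower rim of the plate in wv.png, running from (271,151) to (333,162). Now I'll turn these into positions.

```bash
python3 - <<'E'
from h import *
L=lambda f:(lambda d:(d["K"],d["T"]))(np.load(f"pics/{f}.npz"))
K,T=L("wv"); v=cast(K,T,[[271,151],[332.8,162.2]],.145); print(v,np.linalg.norm(v[1]-v[0]),v.mean(0)); n=v[0]-v[1]; print("yaw",np.arctan2(-n[0],n[1]))
Ks,Ts=campose("scene"); s=cast(Ks,Ts,[[425.5,163.5],[449.3,160.5]],.145); print("scene",s,np.linalg.norm(s[1]-s[0]),s.mean(0))
K,T=L("wf"); X=np.array([[613,71],[685,73],[600,487],[662,491.]]); uv=np.c_[270+(X[:,0]-510)/3,50+X[:,1]/3]-.3
f=cast(K,T,uv,.011); t=f[:2].mean(0);h=f[2:].mean(0); print(f,np.linalg.norm(t-h),"c",(t+h)/2,"yaw",np.arctan2(*(t-h)[[1,0]]))
# grip: orange mask, top at .053
im=cv2.imread("pics/wf.png"); hsv=cv2.cvtColor(im,40); m=cv2.inRange(hsv,(5,120,60),(20,255,255)); m[:, :290]=0;m[:,340:]=0;m[:100]=0;m[200:]=0
c=max(cv2.findContours(m,0,1)[0],key=cv2.contourArea); r=cv2.minAreaRect(c); bx=cv2.boxPoints(r); g=cast(K,T,bx,.053); print(r,g,g.mean(0))
E
```

```text
[[0.53802548 0.21366565 0.145     ]
 [0.52326806 0.13351607 0.145     ]] 0.08149685197830267 [0.53064677 0.17359086 0.145     ]
yaw -0.1820840877092028
scene [[0.52803935 0.13693409 0.145     ]
 [0.54321024 0.21467519 0.145     ]] 0.07920754670770175 [0.53562479 0.17580464 0.145     ]
[[ 0.68572139 -0.33906806  0.011     ]
 [ 0.67628347 -0.37063496  0.011     ]
 [ 0.49489548 -0.27717022  0.011     ]
 [ 0.48430603 -0.30773813  0.011     ]] 0.20131574448945952 c [ 0.58530159 -0.32365284  0.011     ] yaw -0.3151379546886271
((311.2209777832031, 149.3011016845703), (17.607210159301758, 71.32233428955078), 3.012787342071533) [[ 0.54571341 -0.295949    0.053     ]
 [ 0.63477808 -0.32689946  0.053     ]
 [ 0.62773967 -0.34846554  0.053     ]
 [ 0.5380997  -0.31897502  0.053     ]] [ 0.58658271 -0.32257226  0.053     ]
```

```bash
python3 - <<'E'
from h import *
f=np.array([.5857,-.3232]); y=-.315
arm.command_gripper(.65)
arm.move_to([*f,.12],down(y)); arm.move_linear([*f,.0155],velocity=.12)
print(arm.get_eef_pos(),arm.get_contact_force())
F0=arm.get_contact_force()
arm.command_gripper(0); print(arm.get_gripper_width()*94,arm.get_finger_force(),arm.get_contact_force())
arm.move_linear([*f,.10],velocity=.12); arm.hold(.3); print(arm.get_contact_force(),arm.get_wrist_torque(),arm.get_eef_pos())
e=np.array([.5345,.1745]);ye=-.186; d=np.array([np.cos(ye),np.sin(ye)])
s=e-.085*d
arm.move_to([*s,.22],down(ye)); arm.hold(.3)
print(arm.get_contact_force(),arm.get_wrist_torque(),arm.get_eef_pos(),arm.get_time_s())
snap("wrist","wh"); snap("scene","sh")
E
python3 - <<'E'
import cv2,numpy as np
a=cv2.imread("pics/wh.png"); s=cv2.imread("pics/sh.png")[90:240,350:500]
o=np.zeros((600,640,3),np.uint8); o[:300]=a[:300]; o[300:,:300]=cv2.resize(s,(300,300)); cv2.imwrite("pics/crop2.png",o)
E
```

```text
[ 0.5863495  -0.32363243  0.01633349] [-0.53681341 -0.45405285 -1.51412617]
25.643432077109207 29.99413937330246 [-0.46705891  1.51187312  2.77808062]
[ 0.78665842  0.51932776 -4.15413427] [ 0.08225286  0.0550328  -0.00691695] [ 0.58534415 -0.32305901  0.09929853]
[ 0.4204708  -0.2040099  -3.74200416] [ 0.06367249  0.03248889 -0.01756714] [0.4511775  0.18983565 0.21986249] 11.3833
```

View pics/crop2.png

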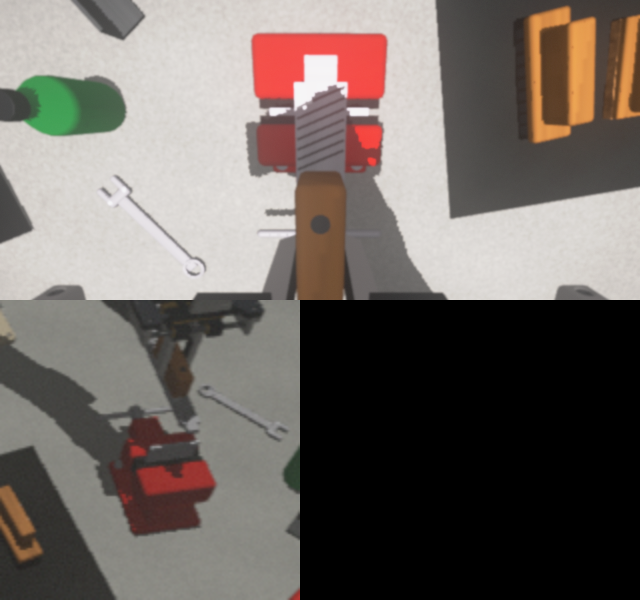

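The file is held square to the edge, with its tip over the plate at (320,100). Next I'll touch down gently at the tip.

```bash
cat >> h.py <<'E'
e=np.array([.5345,.1745]);ye=-.186; d=np.array([np.cos(ye),np.sin(ye)])
def F(n=6):
    r=[]
    for _ in range(n): r.append(np.r_[arm.get_contact_force(),arm.get_wrist_torque()]); arm.hold(.01)
    r=np.mean(r,0); return np.r_[r[:2]@d,r[2],r[3:]@np.array([*(-d[1:]),d[0],0]).reshape(3) if False else r[3:5]@np.array([-d[1],d[0]])]
E
python3 - <<'E'
from h import *
s=e-.085*d
arm.move_linear([*s,.166],velocity=.1); arm.hold(.2); f0=F(10); print(f0,arm.get_eef_pos())
z=.160
while z>.150:
    arm.move_linear([*s,z],velocity=.03); f=F()-f0; print(round(z,4),f.round(2),arm.get_eef_pos()[2].round(5))
    if f[1]>2.5: break
    z-=.001
print(arm.get_time_s())
E
```

```text
[ 0.14488332 -4.4235923   0.02343526] [0.45128518 0.19040802 0.16650099]
0.16 [0.18 0.28 0.02] 0.15983
0.159 [-0.6   0.15 -0.01] 0.15899
0.158 [-0.11  0.32  0.02] 0.15797
0.157 [-0.38  3.26 -0.17] 0.15725
13.7583
```

```bash
cat >> h.py <<'E'
def stroke(z,f0,target=5.5,n=17,a=-.085,b=.085,slope=0.):
    f=F(3)-f0; log=[]
    for k in range(1,n+1):
        err=target-f[1]; z-=np.clip(.00012*err,-.0006,.0006)
        p=e+(a+(b-a)*k/n)*d
        arm.move_linear([*p,z],velocity=.06); f=F(3)-f0; log.append([a+(b-a)*k/n,z,*f])
    print(np.round(log,4)); return z,p
E
python3 - <<'E'
from h import *
f0=np.array([-.1,-4.2,.02])
z,p=stroke(.157,f0)
arm.move_linear([*p,z+.028],velocity=.12); print(arm.get_time_s(),F(10)-f0)
E
```

```text
[[-7.5000e-02  1.5670e-01  7.0270e-01  2.9656e+00 -2.2150e-01]
 [-6.5000e-02  1.5640e-01  1.3700e-02  3.9941e+00 -1.0320e-01]
 [-5.5000e-02  1.5630e-01 -1.4847e+00  4.9270e+00  1.2500e-02]
 [-4.5000e-02  1.5620e-01 -2.6067e+00  7.3655e+00  3.0430e-01]
 [-3.5000e-02  1.5640e-01 -2.1845e+00  8.9061e+00  4.0470e-01]
 [-2.5000e-02  1.5680e-01 -3.0808e+00  7.5001e+00  4.4240e-01]
 [-1.5000e-02  1.5710e-01 -3.1489e+00  8.5312e+00  6.8380e-01]
 [-5.0000e-03  1.5740e-01 -2.0549e+00  6.8430e+00  5.6280e-01]
 [ 5.0000e-03  1.5760e-01 -2.9990e+00  7.5516e+00  8.1250e-01]
 [ 1.5000e-02  1.5780e-01 -3.0033e+00  7.0586e+00  7.9830e-01]
 [ 2.5000e-02  1.5800e-01 -2.6952e+00  7.3573e+00  9.5280e-01]
 [ 3.5000e-02  1.5820e-01 -3.0062e+00  6.6433e+00  1.0092e+00]
 [ 4.5000e-02  1.5840e-01 -2.3523e+00  7.2881e+00  1.1021e+00]
 [ 5.5000e-02  1.5860e-01 -2.9258e+00  6.0036e+00  1.1218e+00]
 [ 6.5000e-02  1.5870e-01 -2.2375e+00  5.3700e+00  9.2430e-01]
 [ 7.5000e-02  1.5860e-01 -2.0807e+00  4.9237e+00  8.6300e-01]
 [ 8.5000e-02  1.5860e-01 -1.1082e+00  4.1869e+00  7.5850e-01]]
19.975 [-0.12879979 -0.12083461  0.0277793 ]
```

Stroke 1 bore with about 2–3 N of friction, but it was light at the start. I'll go back raised and press more firmly from the start of stroke 2.

```bash
python3 - <<'E'
from h import *
s=e-.091*d
z=arm.get_eef_pos()[2]-.004
arm.move_linear([*s,z],velocity=.2); arm.move_linear([*s,.163],velocity=.08); arm.hold(.2); f0=F(10); print(f0)
z=.160
while z>.150:
    arm.move_linear([*s,z],velocity=.03); f=F(4)-f0; print(round(z,4),f.round(2),arm.get_eef_pos().round(5))
    if f[1]>5.5: break
    z-=.0006 if f[1]>1 else .001
np.save("f0.npy",np.r_[f0,z]); print(arm.get_time_s())
E
```

```text
[-0.11715244 -4.30794043  0.03654167]
0.16 [-0.19  0.25  0.02] [0.44495 0.19131 0.15993]
0.159 [-0.    0.41 -0.01] [0.44508 0.19134 0.15899]
0.158 [ 0.14 -0.18 -0.01] [0.44503 0.19131 0.15797]
0.157 [-0.03  0.22 -0.02] [0.44504 0.19132 0.15696]
0.156 [-0.29  2.18 -0.12] [0.44535 0.19137 0.15616]
0.1554 [-0.34  4.92 -0.34] [0.44551 0.19143 0.15572]
0.1548 [-0.76  6.19 -0.38] [0.44533 0.19143 0.15496]
23.7417
```

```bash
python3 - <<'E'
from h import *
v=np.load("f0.npy"); f0,z=v[:3],v[3]
f=F(3)-f0; log=[]; a,b,n=-.091,.087,14
for k in range(1,n+1):
    c=a+(b-a)*k/n; z+=.00013-np.clip(.00010*(7-f[1]),-.0004,.0004); p=e+c*d
    arm.move_linear([*p,z],velocity=.07); f=F(3)-f0; q=arm.get_eef_pos(); log.append([c,(q[:2]-e)@d,z,q[2],*f])
print(np.round(log,4))
arm.move_linear([*p,z+.03],velocity=.12); print(arm.get_time_s(),F(10)-f0)
E
```

```text
[[-7.83000e-02 -7.81000e-02  1.54800e-01  1.54500e-01 -1.01600e-01
   3.25940e+00 -2.19700e-01]
 [-6.56000e-02 -6.54000e-02  1.54600e-01  1.54500e-01 -7.30400e-01
   4.08890e+00 -6.29000e-02]
 [-5.29000e-02 -5.31000e-02  1.54400e-01  1.54600e-01 -2.31390e+00
   7.30290e+00  2.57200e-01]
 [-4.01000e-02 -4.08000e-02  1.54600e-01  1.54800e-01 -3.83930e+00
   9.78870e+00  6.43200e-01]
 [-2.74000e-02 -2.86000e-02  1.55000e-01  1.55400e-01 -5.44990e+00
   1.21256e+01  9.97000e-01]
 [-1.47000e-02 -1.63000e-02  1.55500e-01  1.56000e-01 -5.79530e+00
   1.35288e+01  1.32100e+00]
 [-2.00000e-03 -4.10000e-03  1.56000e-01  1.56700e-01 -6.69670e+00
   1.50779e+01  1.58950e+00]
 [ 1.07000e-02  7.90000e-03  1.56600e-01  1.57300e-01 -7.55990e+00
   1.71448e+01  2.09000e+00]
 [ 2.34000e-02  2.14000e-02  1.57100e-01  1.57600e-01 -6.08860e+00
   1.33313e+01  1.72980e+00]
 [ 3.61000e-02  3.44000e-02  1.57600e-01  1.57700e-01 -4.31800e+00
   1.03885e+01  1.53110e+00]
 [ 4.89000e-02  4.79000e-02  1.58100e-01  1.57900e-01 -3.93460e+00
   7.90090e+00  1.24690e+00]
 [ 6.16000e-02  6.15000e-02  1.58300e-01  1.58100e-01 -2.54190e+00
   5.96690e+00  1.00380e+00]
 [ 7.43000e-02  7.44000e-02  1.58400e-01  1.58200e-01 -1.79390e+00
   4.76720e+00  8.07300e-01]
 [ 8.70000e-02  8.72000e-02  1.58300e-01  1.58200e-01 -1.38210e+00
   3.75450e+00  6.76900e-01]]
29.1833 [-0.22516556 -0.28974918  0.01435935]
```

Both strokes are done and lifted clear. Now I'll lay the file back where it came from on the mat.

```bash
python3 - <<'E'
from h import *
f=np.array([.5857,-.3232]); y=-.315
arm.move_linear([*(arm.get_eef_pos()[:2]),.24],velocity=.2)
arm.move_to([*f,.10],down(y)); arm.move_linear([*f,.022],velocity=.1); arm.hold(.2)
f0=F(8); z=.019
while z>.0145:
    arm.move_linear([*f,z],velocity=.03); g=F(4)-f0; print(round(z,4),g.round(2))
    if g[1]>3: break
    z-=.001
arm.command_gripper(.6); arm.hold(.2)
p=arm.get_eef_pos(); arm.move_linear([*f,.13],velocity=.12)
arm.move_to([f[0]-.06,f[1],.28],down(y)); print(arm.get_time_s(),arm.get_gripper_width())
snap("wrist","end"); snap("scene","ends")
a=cv2.imread("pics/end.png"); s=cv2.imread("pics/ends.png")[150:300,220:440]
o=np.zeros((600,640,3),np.uint8); o[:300]=a[:300]; o[300:,:440]=cv2.resize(s,(440,300)); cv2.imwrite("pics/crop3.png",o)
E
```

```text
0.019 [-0.24 -0.11  0.04]
0.018 [ 0.32  0.5  -0.02]
0.017 [-0.39  0.53  0.02]
0.016 [0.3  2.4  0.18]
0.015 [1.23 4.41 0.15]
36.775 0.6015393730108649
```

View pics/crop3.png

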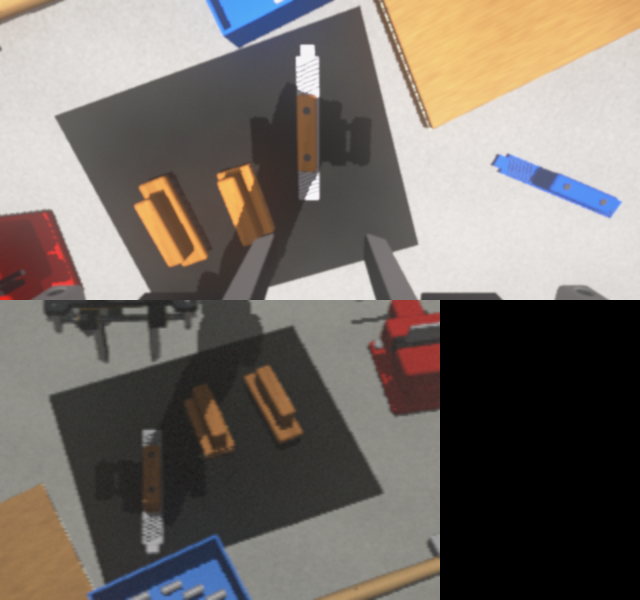

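The file lies flat on the mat at (308,120), with the hand clear and the other tools undisturbed. Handing the job in.

```bash
python3 -c "
from plant import arm
print(arm.sign_off())"
```

```text
the job is handed in; nothing more can be done
None
```

I made two forward strokes across the edge, lifted about 2–3 cm on the return, laid the file sole down on the mat, let go and handed in at about 37 s; two doubts are that friction was weak over the first 2–3 cm of each stroke (may not count as bearing there) and that stroke 2 peaked near 17 N, more than light.

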